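Load a specimen carrier under the scanner's spring flap

TASK

Load the specimen into the scanner: with one fingertip press down the long bar beside the loading track and keep it down, so that the spring-closed flap stays raised, while the other fingertip pushes the carrier by its upright lug along the track and under the flap, fully home against the stop inside. Then let the bar come up so that the flap closes behind the specimen. Only push the carrier (no gripping, lifting or tipping, and no ramming it against the flap), and leave everything else on the bench where it is.

Things in the scene. Friction and masses are not known exactly. Their poses are not given: they have to be found in the camera images.
- scanner: Low white specimen scanner (fixed), loading track on its robot side. Origin: on the table, under the track's centre line, in the plane of the scanner's front. x along the track into the scanner, y to the left, z up; coordinates below are in this frame, in mm. Body: x 0 to 130, y -75 to 95, 61 high. Track floor: x -192 to 0, y -32 to 32, top at z 8; two rails on it 40 apart, tops at z 16.
- mouth (a point): Middle of the lower edge of the scanner's mouth, on the track floor (scanner x 0, y 0, z 8). The mouth is 42 mm wide, its roof at z 38 mm; inside, a fixed stop at x 56 mm.
- shaft (a point): Point on the fixed axis of the rocker that carries flap and press bar (scanner x -110, y 28, z 34 mm). The steel shaft, 8 mm thick, runs parallel to the track from a post at x -188 (8 x 12 mm, 42 mm high) to the scanner's front.
- flap (a joint): Rocker angle: 0 = closed, 1.4 rad = limit. Flap: steel plate right of the shaft across the mouth (scanner x -5 to -1, y -22 to 20 mm; closed: lower edge z 20, upper edge z 44 mm). It turns up in its own plane as the bar goes down, clear of the carrier from 0.9 rad on, then reaching up to z 90 mm. About 5 N at the bar holds it open; released, it springs shut.
- bar (a point): Middle of the press bar's outer long edge; moves with it. Bar: flat aluminium strip 3 mm thick left of the shaft, scanner x -180 to -40 mm, 44 mm wide, rising outwards at 25 degrees when closed (outer edge y 68, z 53 mm). Press it down anywhere along it; a fingertip may slide along it. A fingertip with its inner edge at y 55 and its end at z 14 mm holds the flap at about 1.1 rad.
- carrier: Loose carrier on the track between the rails, 100 to 210 g. Origin: middle of its tray's underside, on the track floor; x points into the scanner, z up. Tray x -25 to 25 mm, 36 mm wide, 10 mm high; wood specimen on it x -21 to 21 mm, 10 mm high: the closed flap stops it. Starts outside the flap. Home, against the stop: origin at scanner x 31 mm, lug left outside, neck under the closed flap.
- lug (a point): Centre of the back face (towards the robot) of the carrier's upright black lug: push here. Carrier x -85, z 11 mm. The lug is 8 mm thick, 28 mm wide, 22 mm high above the track floor; a low neck (8 mm high, 16 mm wide, 52 mm long) joins it to the tray.
- block_flat: Bystander: plain wood sample block lying flat, 60 x 30 x 20 mm, right of the loading track.
- dish: Bystander: shallow round glass dish, 80 mm across, 15 mm high, left of the press bar.
- oil: Bystander: small amber bottle, 26 mm across, 55 mm high, right of the scanner.
- block_up: Bystander: wood sample block standing up, 18 x 45 x 70 mm, far right of the robot.
- slide_tray: Bystander: grey open tray with dividers, 120 x 90 x 25 mm, far left.
- eyepiece: Bystander: black stepped eyepiece, 40 mm across, 45 mm high, far left.
- driver: Bystander: screwdriver, 150 mm long, lying far right.
There are look-alikes about, which are no part of the job. Of the things shaped like the carrier, the black one is meant.

How it is judged:
By the outcome, as a careful person would: the job done as asked, in the order asked, and still so for the second after the job is handed in, with the robot touching nothing.
It also fails if it takes over 35 s, if anything falls off the work surface, if the arm or the gripper's body presses on something with over 40 N, if the wrist force passes 120 N, or if a joint passes its speed limit or range.

ROBOT

A 7-joint arm with a two-finger parallel gripper is mounted at the origin on the work surface. World frame = base frame: x ahead of the robot, y to its left, z up, the work surface at z = 0. Lengths are in m, angles in degrees, forces in N, time in s.
With the tool pointing down it reaches from about 0.4 to 0.925 m from the base axis. Payload 4.1 kg.
Tool frame: the origin (TCP) lies midway between the tips of the shut fingers; the grasp point (between the pads) lies 19 mm behind it (robot.tcp_to_grasp is the distance from the TCP to the grasp point, in m); z points along the fingers, y is the line along which they close (so a half turn about z gives the same grasp; the last joint's range is limited). The gripper opens to 85 mm and grips with 20 to 120 N. Pads are 22 mm wide; open, the fingers measure 114 mm over their backs; the gripper's body (76 mm by 85 mm) begins 54 mm behind the grasp point. The pads swing forward as they close: fully open they stand 13 mm farther back than shut.
Start: joints at [-71.448, 22.827, 2.584, 88.041, -1.071, 69.15, -2.905], TCP at [0.267, 0.593, 0.202] pointing down, gripper open.
Joint ranges: [-161.44, 161.44], [-28.35, 127.94], [-78.24, 83.42], [0, 140.83], [-78.03, 258.03], [13.02, 114.36], [-168.23, 168.23]. Speed limits (degrees/s): [147.25, 147.25, 180, 180, 180, 180, 180].

INTERFACE

Orientations are given as [roll, pitch, yaw] about the fixed x, y, z axes, in that order (R = Rz(yaw) Ry(pitch) Rx(roll)).
In Python, from rig import robot gives the robot as it stands. The module is installed in compiled form; this text tells all that it offers.
- The arm moves only by the shell command python3 -m inch 'ROWS' [FORCE]. ROWS is JSON, a list of rows, each a list of 3 entries, a list of its own where there are three numbers: the shift along the tool's x, y, z in cm, then the turn about the tool's z in rad, then the gripper command: -1 is fully open, 1 is shut, values between are in proportion. In form: [[[dx, dy, dz], roll, gripper], ...]. A call has 1 to 5 rows; each row shifts and turns the commanded pose from where the row before left it, along the tool's axes as they then stand; what a row does not reach is not made up. A row lasts 1/12 s, in which the tool goes at most 41.7 mm and 7.16 degrees, less where a joint would pass 70% of its speed; a pose out of reach is approached as far as the arm can. A call is refused whole if a number of a shift passes 4.17 or a number of a turn 0.125, either way. A call with a gripper value outside its range is refused whole. The fingers move at their own pace and stop on an object; FORCE is the grip in N (left out, the last holds). Time passes only in rows, so rows that do not move let the fingers close. It gives the time, the measured TCP pose, the force, the opening and the grip force at its end, in the units of the state.
- robot.state(): the state, without advancing time (a new reading comes with each control period).
- robot.get_image(name): name is "side" or "top" or "wrist"; returns a dict with "color" (384x512x3 uint8, red, green, blue), "fx", "fy", "cx", "cy" (pixels), "distortion" ([k1, k2, p1, p2, k3] as OpenCV has them; the pictures are not rectified), "R" (3x3) and "t" (3): a world point X has camera coordinates R X + t; the wrist camera has in their place "tool_from_camera" (4x4, takes a point from camera to tool coordinates, whose origin is the TCP and whose axes are the flange's). Camera axes: x right, y down, z forward; pixel columns grow to the right and rows downward; lengths in m; the calibration is good to about 2 mm. A picture is of the moment at which its call begins: read the wrist's pose just before it. There is no depth.
- robot.close_job(): hands the job in; it is judged then, once.
Trained networks look in a picture, given as the dict that the camera call returned (one of the last four; its "shot" number tells which), for a name from the list of things; names that differ only in an ending like _2 or _b are one class to them, and where a whole thing is asked for, a point or a joint stands for the part that bears it (a point fixed in the world has none). Each returns a list of dicts, best first, with "confidence" (0 to 1); they miss things now and then, are a little off and sometimes report something else, mostly with a low value. They report only what shows in the picture. A call takes as long as a camera call. They do not tell look-alikes from the thing itself.
- robot.masks_of(picture, target): "mask" (384x512 bool, what is visible of it) and "extent" ([left, top, width, height] as shares, 0 to 1, of the picture: columns of its width, rows of its height, round what is visible of it).
- robot.pinpoint(picture, target): "location" ([row, column] as shares, 0 to 1, of the picture: columns of its width, rows of its height: a listed point, or the origin of a listed thing).
The state is a dict: "clock": time; "joint_positions": joint angles; "joint_vel": joint speeds; "joint_efforts": joint torques, N m; "tcp_pos": TCP position; "orientation": TCP orientation; "ft_force": force on the tool from outside, world axes, zero at the start; "torque": the same for the moment, N m; "grip_width": finger opening in m; "grip_force": force on a finger pad.
Only numpy, scipy, OpenCV 4.12 (cv2) and the standard library are available. Lean on these libraries where they do the work, as an engineer would, in place of code of your own. Each camera call takes 0.05 s, during which the arm holds its last target. There are 200 camera calls.

## Working session

There is one attempt and no reset: what is moved stays moved. The work goes in short steps, Python scripts to look and compute and a shell command to move; the robot and the scene stay as the last step left them, time stands still between calls to the robot, and variables do not carry over. Pictures are saved under pics/ and viewed, at most 10 in all, crops included, and the job is handed in when it is done.

```bash
mkdir -p pics; cat > h.py <<'E'
import numpy as np, cv2
from rig import robot
from scipy.spatial.transform import Rotation as Ro
def shot(name, save=None):
    s=robot.state(); p=robot.get_image(name)
    if name=='wrist':
        T=np.eye(4); T[:3,:3]=Ro.from_euler('xyz',s['orientation'],degrees=True).as_matrix(); T[:3,3]=s['tcp_pos']
        M=np.linalg.inv(T@np.array(p['tool_from_camera'])); p['R2'],p['t2']=M[:3,:3],M[:3,3]
    else: p['R2'],p['t2']=np.array(p['R']),np.array(p['t']).reshape(3)
    if save: cv2.imwrite('pics/'+save,p['color'][:,:,::-1])
    return p
def K(p): return np.array([[p['fx'],0,p['cx']],[0,p['fy'],p['cy']],[0,0,1.]])
def ray(p,uv):
    n=cv2.undistortPoints(np.array([[uv]],float),K(p),np.array(p['distortion'],float))[0,0]
    d=p['R2'].T@np.r_[n,1]; return -p['R2'].T@p['t2'], d/np.linalg.norm(d)
def atz(p,uv,z):
    o,d=ray(p,uv); return o+d*(z-o[2])/d[2]
def proj(p,X):
    return cv2.projectPoints(np.array(X,float).reshape(-1,3),cv2.Rodrigues(p['R2'])[0],p['t2'],K(p),np.array(p['distortion'],float))[0][:,0]
def pins(p,t):
    return [(round(r['confidence'],2),(r['location'][1]*512,r['location'][0]*384)) for r in robot.pinpoint(p,t)]
def tri(rays):
    A=sum(np.eye(3)-np.outer(d,d) for o,d in rays); b=sum((np.eye(3)-np.outer(d,d))@o for o,d in rays)
    return np.linalg.solve(A,b)
E
python3 - <<'E'
from h import *
print({k:v for k,v in robot.state().items()})
for c in ['top','side','wrist']:
    p=shot(c,c+'0.png')
    for t in ['scanner','mouth','shaft','bar','carrier','lug']:
        print(c,t,[(a,np.round(u).tolist()) for a,u in pins(p,t)][:4])
a,b,c=[cv2.imread('pics/%s0.png'%k) for k in('top','side','wrist')]
E
```

```text
{'clock': 0.0, 'joint_positions': array([-71.44970637,  22.87108194,   2.58013792,  88.11310196,
        -1.07213839,  69.14914071,  -2.90590957]), 'joint_vel': array([ 0.0429902 , -0.10937178,  0.02561842, -0.0571782 , -0.01745215,
        0.00531369,  0.10499679]), 'joint_efforts': array([-5.23171766e-04, -4.75127149e+01,  1.36379376e+00, -2.54232413e+01,
        1.14107126e-02,  9.32731113e-03, -1.96224647e-06]), 'tcp_pos': array([0.26638413, 0.59216594, 0.20058124]), 'orientation': array([-1.79891046e+02,  6.85056031e-03,  1.55782707e+02]), 'ft_force': array([-0.04893157, -0.20201919,  0.29916555]), 'torque': array([ 0.00375879,  0.03798474, -0.00484856]), 'grip_force': 0.0, 'grip_width': 0.08579951522405187}
top scanner [(0.68, [228.0, 167.0])]
top mouth [(0.9, [226.0, 168.0])]
top shaft [(0.96, [221.0, 196.0])]
top bar [(0.6, [210.0, 199.0])]
top carrier [(0.81, [231.0, 182.0]), (0.61, [294.0, 192.0]), (0.59, [241.0, 251.0])]
top lug [(0.81, [215.0, 250.0]), (0.68, [310.0, 175.0]), (0.53, [234.0, 205.0])]
side scanner [(0.73, [259.0, 174.0]), (0.24, [297.0, 194.0])]
side mouth [(0.79, [259.0, 172.0])]
side shaft [(0.96, [228.0, 175.0])]
side bar [(0.45, [245.0, 180.0]), (0.2, [254.0, 218.0])]
side carrier [(0.84, [245.0, 179.0]), (0.83, [184.0, 222.0]), (0.8, [287.0, 228.0])]
side lug [(0.87, [313.0, 229.0]), (0.81, [226.0, 194.0]), (0.81, [168.0, 205.0]), (0.59, [374.0, 303.0])]
wrist scanner []
wrist mouth []
wrist shaft []
wrist bar []
wrist carrier [(0.79, [2.0, 332.0])]
wrist lug [(0.63, [259.0, 344.0])]
```

```bash
python3 -c "
import cv2,numpy as np
a,b,c=[cv2.imread('pics/%s0.png'%k) for k in('top','side','wrist')]
cv2.imwrite('pics/t.png',cv2.resize(a,(800,600)));cv2.imwrite('pics/s.png',cv2.resize(b,(800,600)))"
```

```text
(no output)
```

View pics/t.png

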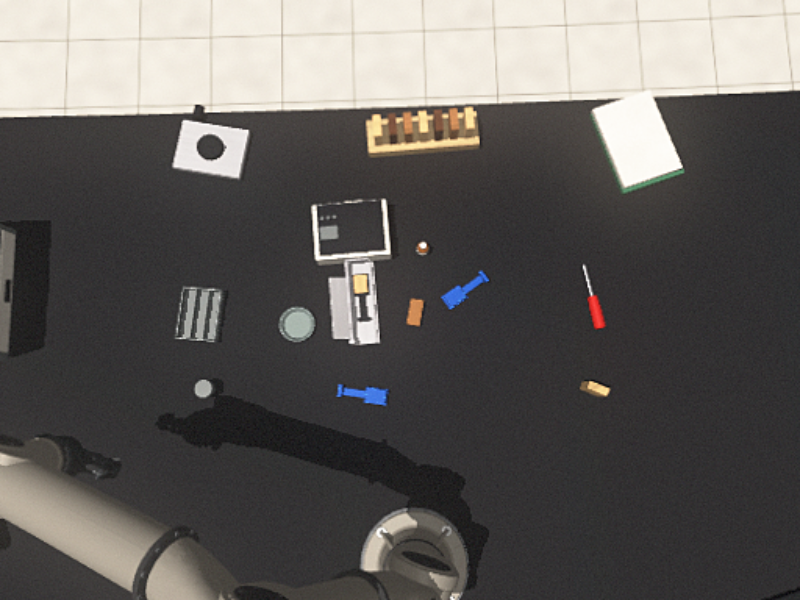

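View pics/s.png

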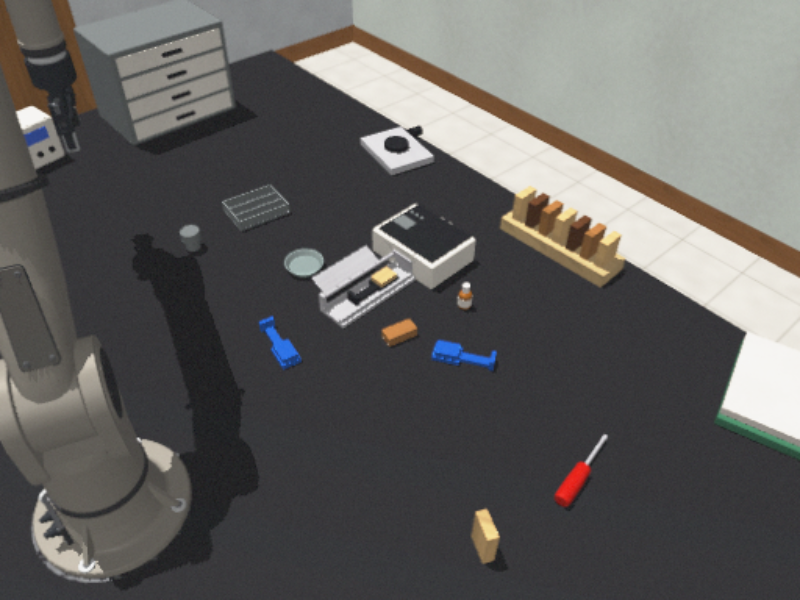

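The top view shows the scanner with its mouth at about (226,168) in 512×384 pixels. The track runs towards the robot, with the bar on its left. The black carrier with the wood specimen is on the track, lug near (234,205); the two blue look-alikes lie off the track. The side view agrees.

```bash
python3 - <<'E'
from h import *
P={c:shot(c) for c in('top','side')}
g={'mouth':((226,168),(259,172)),'shaft':((221,196),(228,175)),'bar':((210,199),(220,175)),'carrier':((231,182),(245,179)),'lug':((234,205),(226,194)),'dish':((190,207),(194,168))}
for t,gg in g.items():
    R=[];U=[]
    for c,q in zip(('top','side'),gg):
        l=pins(P[c],t)
        if not l: continue
        k=min(l,key=lambda r:np.hypot(r[1][0]-q[0],r[1][1]-q[1]))
        R.append(ray(P[c],k[1]));U.append((c,k[0],np.round(k[1],1).tolist(), np.round(atz(P[c],k[1],{'mouth':.008,'shaft':.034,'bar':.053,'carrier':.008,'lug':.019,'dish':0}[t]),4).tolist()))
    print(t,U, np.round(tri(R),4) if len(R)>1 else '')
E
```

```text
mouth [('top', 0.84, [226.3, 169.2], [0.6627, 0.1179, 0.008]), ('side', 0.78, [257.7, 175.6], [0.6558, 0.0975, 0.008])] [ 0.6703  0.1178 -0.0149]
shaft [('top', 0.76, [220.3, 193.5], [0.5703, 0.1386, 0.034]), ('side', 0.81, [225.1, 175.0], [0.5631, 0.1427, 0.034])] [0.5668 0.1408 0.034 ]
bar [('top', 0.97, [210.7, 199.4], [0.5476, 0.1706, 0.053]), ('side', 0.97, [217.5, 163.4], [0.566, 0.1823, 0.053])] [0.5487 0.1661 0.0722]
carrier [('top', 0.74, [232.6, 184.3], [0.6066, 0.0962, 0.008]), ('side', 0.62, [246.0, 177.7], [0.6218, 0.1138, 0.008])] [0.6034 0.0941 0.0322]
lug [('top', 0.53, [231.8, 202.4], [0.5395, 0.0998, 0.019]), ('side', 0.61, [223.1, 191.6], [0.5225, 0.1024, 0.019])] [0.5336 0.1043 0.0124]
dish [('top', 0.84, [190.8, 207.2], [0.5292, 0.2481, 0.0]), ('side', 0.6, [196.2, 170.3], [0.5304, 0.2505, 0.0])] [0.5288 0.2477 0.0028]
```

```bash
python3 -m inch '[[[0,0,-1.5],-0.1,-1],[[0,0,-1.5],-0.1,-1],[[0,0,-1.5],-0.1,-1],[[0,0,-1.5],-0.1,-1],[[0,0,-1.5],-0.1,-1]]'
```

```text
clock: 2.17
tcp_pos: [0.2667, 0.5927, 0.2774]
orientation: [180.0, 0.0, -175.3]
ft_force: [0.1, -0.9, -1.1]
grip_width: 0.0853
grip_force: 0.0
```

```bash
python3 -m inch '[[[-1.4,-3.5,0],0,-1],[[-1.4,-3.5,0],0,-1],[[-1.4,-3.5,0],0,-1],[[-1.4,-3.5,0],0,-1],[[-1.4,-3.5,0],0,-1]]'; python3 -m inch '[[[-1.4,-3.5,0],0,-1],[[-1.4,-3.5,0],0,-1],[[-1.4,-3.5,0],0,-1],[[-1.4,-3.5,0],0,-1],[[-1.4,-3.5,0],0,-1]]';  python3 -m inch '[[[-1.4,-3.5,0],0,-1],[[-1.4,-3.5,0],0,-1],[[-1.4,-3.5,0],0,-1],[[-1.4,-3.5,0],0,-1],[[0,0,0],0,-1]]'
python3 - <<'E'
from h import *
p=shot('wrist','w1.png')
for t in ['mouth','shaft','bar','carrier','lug']: print(t,[(a,np.round(u).tolist()) for a,u in pins(p,t)][:3])
a=cv2.imread('pics/w1.png');cv2.imwrite('pics/w1b.png',cv2.resize(a,(800,600)))
print(robot.state()['tcp_pos'],robot.state()['clock'])
E
```

```text
clock: 2.58
tcp_pos: [0.3506, 0.422, 0.2768]
orientation: [180.0, 0.0, -175.6]
ft_force: [0.5, 0.3, -0.5]
grip_width: 0.0854
grip_force: 0.0
clock: 3.0
tcp_pos: [0.4338, 0.2528, 0.2769]
orientation: [180.0, 0.0, -175.6]
ft_force: [0.5, 0.2, -0.8]
grip_width: 0.0852
grip_force: 0.0
clock: 3.42
tcp_pos: [0.503, 0.1099, 0.2772]
orientation: [-179.7, 0.2, -176.3]
ft_force: [-0.2, -0.8, -0.4]
grip_width: 0.0855
grip_force: 0.0
mouth [(0.79, [247.0, 249.0])]
shaft [(0.71, [293.0, 195.0]), (0.68, [265.0, 193.0])]
bar [(0.81, [294.0, 197.0])]
carrier [(0.93, [238.0, 53.0]), (0.82, [249.0, 219.0]), (0.69, [123.0, 192.0])]
lug [(0.8, [80.0, 216.0]), (0.62, [295.0, 68.0]), (0.57, [251.0, 171.0])]
[0.4993596  0.12114655 0.27653989] 3.7167
```

View pics/w1b.png

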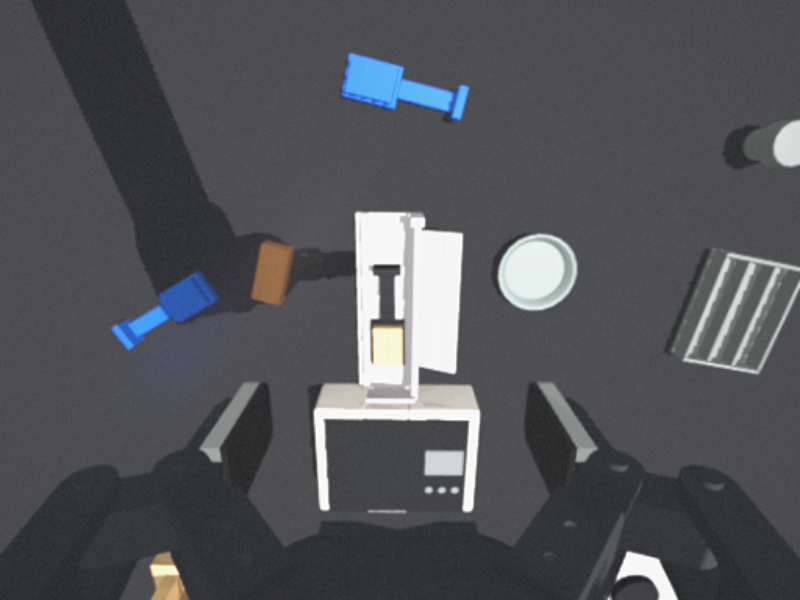

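The wrist view shows the track from (357,212) down to the mouth at about (390,390) in 800×600 pixels. The black lug is at (387,270), the tray's specimen at (387,345), and the bar to the right at (440,300). The dish and blocks are well clear. Next I'll retake it at rest and zoom in.

```bash
python3 - <<'E'
from h import *
p=shot('wrist','w2.png')
print(robot.state()['tcp_pos'],robot.state()['orientation'],robot.state()['clock'])
import pickle; pickle.dump(p,open('w2.pkl','wb'))
q=p['color'][125:265,205:325,::-1]; cv2.imwrite('pics/w2c.png',cv2.resize(q,None,fx=4.2,fy=4.2,interpolation=cv2.INTER_CUBIC))
E
```

```text
[0.49940531 0.12102598 0.2765525 ] [ 1.79974796e+02 -8.61663002e-03 -1.75400938e+02] 3.7667
```

View pics/w2c.png

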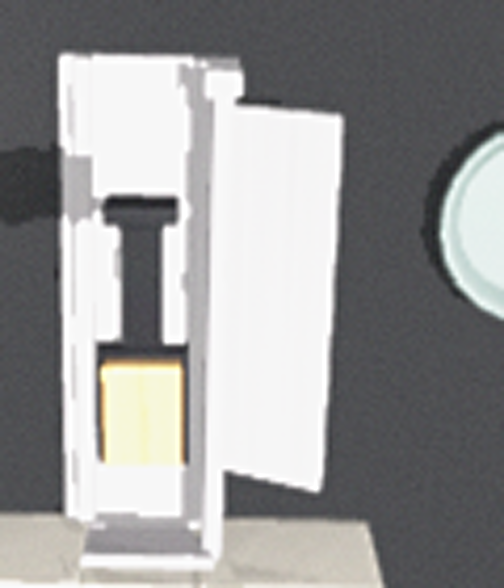

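```bash
cat > fit.py <<'E'
from h import *
import pickle
from scipy.optimize import least_squares
p=pickle.load(open('w2.pkl','rb'))
c=lambda u,v:(u/4.2+205-.4,v/4.2+125-.4)
w=lambda u,v:(u*.64-.2,v*.64-.2)
S=[(-192,-32,8),(-180,68,53),(-40,68,53),(0,-75,61),(0,95,61),(0,-75,0),(0,95,0)]
U=[c(59,56),c(343,117),c(322,491),w(316,418),w(478,417),w(322,385),w(474,386)]
C=[(-85,-14,22),(-85,14,22),(21,0,20),(-21,0,20)]
V=[c(106,198),c(178,198),c(145,462),c(143,364)]
def tf(x,S,cx=0,dy=0):
    S=np.array(S,float)/1000+np.array([cx,dy,0]); r=Ro.from_euler('z',x[2]).as_matrix()
    return S@r.T+[x[0],x[1],0]
def f(x,full=True):
    a=(proj(p,tf(x,S))-U); b=(proj(p,tf(x,C,x[3],x[4])+[0,0,.008])-V)
    return np.r_[a.ravel(),b.ravel()]
s=least_squares(f,[.65,.11,.08,-.06,0],loss='soft_l1')
print(np.round(s.x,4),np.degrees(s.x[2])); print(np.round(f(s.x).reshape(-1,2),1).tolist())
x=s.x
print('lug',tf(x,[(-85,0,19)],x[3],x[4]),'shaft',tf(x,[(-110,28,34)]),'mouth',tf(x,[(0,0,8)]),'bar',tf(x,[(-110,68,53)]))
E
python3 fit.py
```

```text
[ 0.6695  0.1178  0.108  -0.0616 -0.0071] 6.190035248848921
[[2.1, 2.5], [2.5, -1.1], [6.6, -0.6], [-4.4, 0.8], [-0.4, -1.1], [-1.8, 2.7], [-3.7, -0.3], [-1.7, 0.5], [-0.4, 0.0], [1.3, -0.1], [0.6, -0.5]]
lug [[0.52457174 0.09498468 0.019     ]] shaft [[0.5571294  0.13380984 0.034     ]] mouth [[0.66950721 0.117834   0.008     ]] bar [[0.55281635 0.17357663 0.053     ]]
```

```bash
python3 - <<'E'
from h import *
import pickle
p=pickle.load(open('w2.pkl','rb'))
print(-p['R2'].T@p['t2'],p['R2'])
q=p['color'][232:337,190:320,::-1]; cv2.imwrite('pics/w2d.png',cv2.resize(q,None,fx=5,fy=5,interpolation=cv2.INTER_CUBIC))
E
```

```text
[0.41920943 0.11251071 0.44779923] [[-8.05861826e-02  9.96747613e-01  2.52366045e-04]
 [ 9.47899426e-01  7.65585542e-02  3.09233676e-01]
 [ 3.08208608e-01  2.51591791e-02 -9.50986051e-01]]
```

View pics/w2d.png

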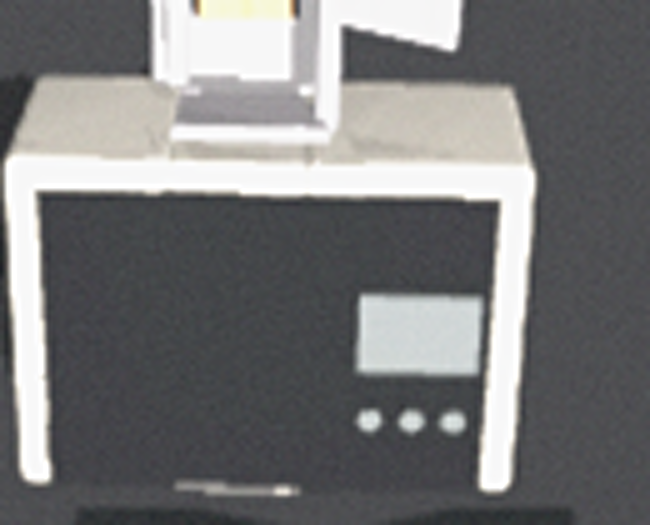

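The zoom shows the scanner's front top corners at crop (8,158) and (533,170), and its base corners at (45,78) and (513,88). My earlier corner picks were off by several pixels, so I'll refit.

```bash
sed -i 's/^U=.*/d=lambda u,v:(u\/5+190-.4,v\/5+232-.4)\nU=[c(59,56),c(343,117),c(322,491),d(6,158),d(535,170),d(42,78),d(514,88)]/' fit.py; python3 fit.py
```

```text
[ 6.685e-01  1.058e-01  6.220e-02 -5.940e-02  1.000e-04] 3.5615385666745145
[[0.0, 0.2], [-0.1, -0.3], [0.2, 0.0], [-0.9, 1.9], [1.1, 1.3], [-0.7, -1.0], [0.4, -1.4], [-0.4, 0.1], [0.9, 0.4], [-0.4, -0.1], [0.1, -0.5]]
lug [[0.52439286 0.09699199 0.019     ]] shaft [[0.55694743 0.12696246 0.034     ]] mouth [[0.66847436 0.1058498  0.008     ]] bar [[0.55446261 0.16688521 0.053     ]]
```

```bash
python3 -m inch '[[[-0.34,0.22,3],0.018,-0.17],[[-0.34,0.21,3],0,-0.17],[[0,0,3],0,-0.17],[[0,0,3],0,-0.17],[[0,0,3],0,-0.17]]'; python3 -m inch '[[[0,0,1],0,-0.17],[[0,0,1],0,-0.17],[[0,0,0],0,-0.17],[[0,0,0],0,-0.17]]'
python3 - <<'E'
from h import *
p=shot('wrist','w3.png'); s=robot.state(); print(s['tcp_pos'],s['orientation'],s['grip_width'],s['clock'])
import pickle; pickle.dump(p,open('w3.pkl','wb'))
x=[.6685,.1058,.0622]; q=p['color'][:,:,::-1].copy()
def tf(S): return np.array(S,float)/1000@Ro.from_euler('z',x[2]).as_matrix().T+[x[0],x[1],0]
for S,col in (([(-180,68,53),(-40,68,53)],(0,0,255)),([(-144.4,-14,30),(-144.4,14,30)],(0,255,0)),([(-192,-32,8),(-20,-32,8)],(255,0,0)),([(-180,28,38),(0,28,38)],(255,0,255))):
    u=proj(p,tf(S)); cv2.line(q,tuple(int(v) for v in np.round(u[0])),tuple(int(v) for v in np.round(u[1])),col,1)
cv2.imwrite('pics/w3b.png',cv2.resize(q,(800,600)))
E
```

```text
clock: 4.18
tcp_pos: [0.5061, 0.1255, 0.1254]
orientation: [180.0, 0.0, -176.5]
ft_force: [0.1, -0.4, 0.1]
grip_width: 0.05
grip_force: 0.0
clock: 4.52
tcp_pos: [0.5073, 0.1247, 0.1076]
orientation: [180.0, 0.1, -176.6]
ft_force: [0.0, -0.4, 1.2]
grip_width: 0.0499
grip_force: 0.0
[0.50775332 0.1247953  0.10813094] [ 1.79942277e+02  1.61133260e-01 -1.76583050e+02] 0.050208234813787465 4.5667
```

View pics/w3b.png

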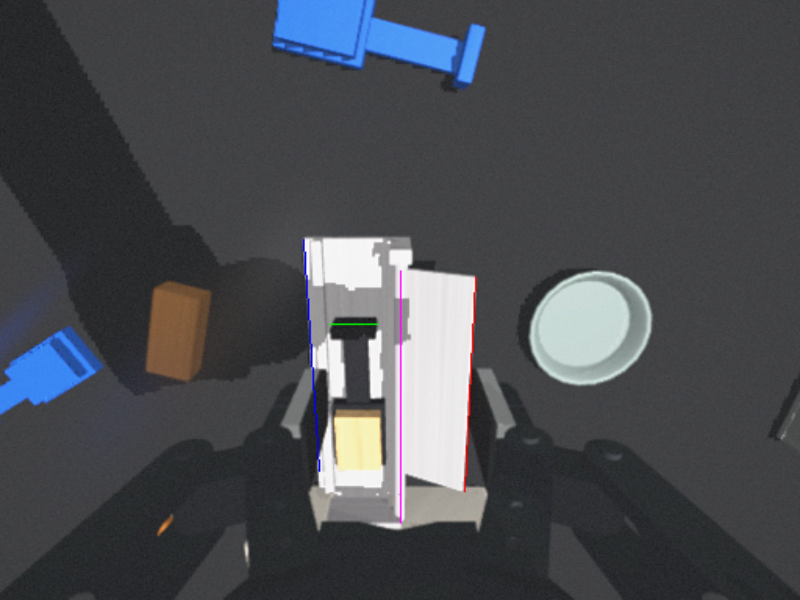

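The overlay lines up: the red line is on the bar's outer edge at about (475,280)–(465,490), and the green line is on the lug's back top edge at (355,324). Descending behind the lug.

```bash
python3 -m inch '[[[0.15,0.05,1.2],0,-0.17],[[0.15,0.05,1.2],0,-0.17],[[0,0,1.2],0,-0.17],[[0,0,1.2],0,-0.17],[[0,0,0],0,-0.17]]'; python3 -m inch '[[[0,0,0.6],0,-0.17],[[0,0,0.6],0,-0.17],[[0,0,0.6],0,-0.17],[[0,0,0.6],0,-0.17],[[0,0,0.6],0,-0.17]]';python3 -m inch '[[[0,0,0.6],0,-0.17],[[0,0,0.6],0,-0.17],[[0,0,0.6],0,-0.17],[[0,0,0],0,-0.17]]'
```

```text
clock: 4.98
tcp_pos: [0.5031, 0.1251, 0.0584]
orientation: [180.0, -0.0, -176.6]
ft_force: [-0.1, -1.5, 0.7]
grip_width: 0.05
grip_force: 0.0
clock: 5.4
tcp_pos: [0.5036, 0.1251, 0.0283]
orientation: [180.0, 0.0, -176.6]
ft_force: [-0.5, 0.4, 0.2]
grip_width: 0.0497
grip_force: 0.0
clock: 5.73
tcp_pos: [0.5033, 0.1251, 0.0097]
orientation: [-180.0, -0.0, -176.6]
ft_force: [-0.1, -0.7, 1.8]
grip_width: 0.0498
grip_force: 1.0
```

```bash
python3 - <<'E'
from h import *
p=shot('side'); w=shot('wrist'); s=robot.state(); print(s['tcp_pos'],s['ft_force'],s['torque'],s['clock'])
a=cv2.resize(p['color'][110:220,180:320],None,fx=3.4,fy=3.4,interpolation=cv2.INTER_CUBIC)
b=cv2.resize(w['color'][100:,100:400],(316,374)); 
cv2.imwrite('pics/d1.png',np.hstack([a,b])[:,:,::-1])
E
```

```text
[0.50333113 0.12490798 0.01051476] [-0.68473663 -0.82675409  1.72880816] [0.03154086 0.16890444 0.02858308] 5.8333
```

View pics/d1.png

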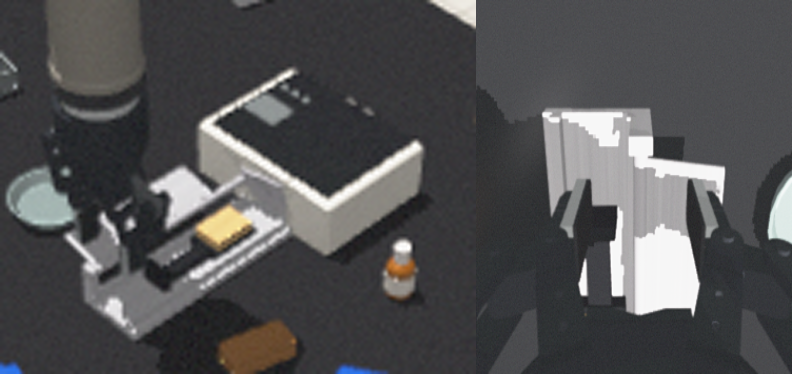

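```bash
python3 - <<'E'
from h import *
x=[.6685,.1058,.0622]
def tf(S): return np.array(S,float)/1000@Ro.from_euler('z',x[2]).as_matrix().T+[x[0],x[1],0]
for c in('wrist','side','top'):
    p=shot(c); print(c,'bar',[(a,np.round(u,1).tolist()) for a,u in pins(p,'bar')][:3], 'flap',[(r['confidence'],np.round(np.array(r['extent'])*[512,384,512,384]).tolist()) for r in robot.masks_of(p,'flap')][:2])
    # near-outer corner, mid outer for angles
    for th in (0,.5,.9,1.1,1.3):
        a=np.radians(25)-th; pt=lambda X:(X,28+44*np.cos(a),34+44*np.sin(a))
        fl=[(-3,28+r*np.cos(np.pi-b-th) ,34+r*np.sin(np.pi-b-th)) for r,b in ((np.hypot(50,10),np.arctan2(10,50)),(np.hypot(50,-14),np.arctan2(-14,50)))]
        print(th,proj(p,tf([pt(-180),pt(-110),pt(-40)])).round().tolist(),'flap',proj(p,tf(fl)).round().tolist())
    if c=='wrist': cv2.imwrite('pics/w4.png',cv2.resize(p['color'][:,:,::-1],(800,600)))
E
```

```text
wrist bar [] flap [(0.58, [248.0, 218.0, 90.0, 120.0])]
0 [[335.0, 234.0], [324.0, 341.0], [315.0, 421.0]] flap [[189.0, 442.0], [195.0, 410.0]]
0.5 [[332.0, 217.0], [323.0, 315.0], [315.0, 391.0]] flap [[198.0, 480.0], [188.0, 445.0]]
0.9 [[318.0, 207.0], [311.0, 298.0], [305.0, 371.0]] flap [[220.0, 504.0], [195.0, 476.0]]
1.1 [[308.0, 203.0], [303.0, 292.0], [298.0, 363.0]] flap [[234.0, 512.0], [203.0, 490.0]]
1.3 [[298.0, 199.0], [293.0, 286.0], [290.0, 356.0]] flap [[250.0, 516.0], [214.0, 502.0]]
side bar [(0.74, [218.1, 161.2])] flap [(0.64, [205.0, 162.0, 57.0, 27.0]), (0.33, [221.0, 172.0, 33.0, 23.0])]
0 [[200.0, 179.0], [218.0, 168.0], [235.0, 157.0]] flap [[264.0, 168.0], [263.0, 173.0]]
0.5 [[199.0, 183.0], [217.0, 172.0], [234.0, 162.0]] flap [[261.0, 160.0], [264.0, 167.0]]
0.9 [[201.0, 188.0], [218.0, 177.0], [235.0, 167.0]] flap [[258.0, 155.0], [262.0, 161.0]]
1.1 [[202.0, 191.0], [219.0, 180.0], [236.0, 169.0]] flap [[255.0, 152.0], [260.0, 158.0]]
1.3 [[204.0, 193.0], [221.0, 182.0], [237.0, 172.0]] flap [[253.0, 150.0], [258.0, 155.0]]
top bar [] flap [(0.64, [209.0, 162.0, 27.0, 21.0]), (0.19, [196.0, 129.0, 56.0, 90.0])]
0 [[213.0, 217.0], [212.0, 197.0], [210.0, 178.0]] flap [[235.0, 166.0], [236.0, 167.0]]
0.5 [[213.0, 218.0], [211.0, 198.0], [210.0, 179.0]] flap [[232.0, 165.0], [235.0, 166.0]]
0.9 [[215.0, 218.0], [213.0, 199.0], [212.0, 180.0]] flap [[227.0, 164.0], [233.0, 165.0]]
1.1 [[216.0, 219.0], [215.0, 199.0], [213.0, 180.0]] flap [[224.0, 164.0], [230.0, 164.0]]
1.3 [[218.0, 219.0], [217.0, 199.0], [215.0, 180.0]] flap [[221.0, 164.0], [228.0, 164.0]]
```

View pics/w4.png

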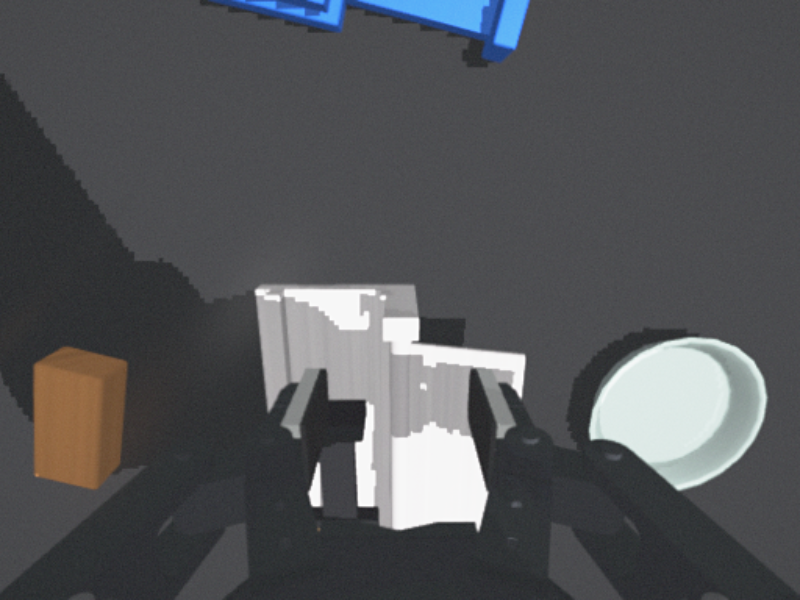

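```bash
python3 - <<'E'
from h import *
p=shot('wrist'); s=robot.state(); print(s['clock'],s['tcp_pos'],s['ft_force'],s['grip_width'])
T=Ro.from_euler('xyz',s['orientation'],degrees=True).as_matrix()
for z in (0,-.0035,-.013,-.03):
  print(z,[(proj(p,T@np.array([x,y,z])+s['tcp_pos'])[0]*800/512).round().tolist() for x in(.011,-.011) for y in(.025,.0395,-.025,-.0395)])
E
```

```text
6.3333 [0.50337206 0.12491207 0.01067752] [-0.32607721 -0.32652952  2.3470042 ] 0.05027529205243058
0 [[463.0, 332.0], [497.0, 332.0], [343.0, 332.0], [308.0, 332.0], [460.0, 379.0], [494.0, 379.0], [345.0, 379.0], [312.0, 379.0]]
-0.0035 [[464.0, 335.0], [499.0, 335.0], [342.0, 335.0], [307.0, 335.0], [462.0, 383.0], [495.0, 383.0], [344.0, 383.0], [310.0, 383.0]]
-0.013 [[467.0, 344.0], [505.0, 344.0], [339.0, 344.0], [302.0, 344.0], [465.0, 394.0], [500.0, 394.0], [341.0, 394.0], [306.0, 394.0]]
-0.03 [[475.0, 364.0], [516.0, 364.0], [333.0, 364.0], [292.0, 364.0], [471.0, 418.0], [510.0, 418.0], [336.0, 418.0], [297.0, 418.0]]
```

```bash
python3 -m inch '[[[0,0,0.2],0,-0.17],[[0,0,0.2],0,-0.17],[[0,0,0],0,-0.17]]'; python3 - <<'E'
from h import *
p=shot('side'); s=robot.state()
T=Ro.from_euler('xyz',s['orientation'],degrees=True).as_matrix()
for z in (0,-.0035,-.03):
  print(z,[((proj(p,T@np.array([x,y,z])+s['tcp_pos'])[0]-[190,130])*6.5).round().tolist() for x in(.011,-.011) for y in(.025,.0395,-.025,-.0395)])
a=cv2.resize(p['color'][130:205,190:290],None,fx=6.5,fy=6.5,interpolation=cv2.INTER_CUBIC)
cv2.imwrite('pics/d2.png',a[:,:,::-1])
E
```

```text
clock: 6.58
tcp_pos: [0.5034, 0.1257, 0.0064]
orientation: [180.0, 0.0, -176.6]
ft_force: [-0.8, 1.4, 2.1]
grip_width: 0.0496
grip_force: 1.2
0 [[98.0, 397.0], [78.0, 381.0], [170.0, 452.0], [191.0, 468.0], [135.0, 374.0], [114.0, 359.0], [206.0, 428.0], [227.0, 444.0]]
-0.0035 [[98.0, 391.0], [78.0, 376.0], [170.0, 446.0], [191.0, 462.0], [134.0, 368.0], [114.0, 353.0], [206.0, 422.0], [227.0, 438.0]]
-0.03 [[94.0, 349.0], [74.0, 334.0], [167.0, 404.0], [188.0, 420.0], [131.0, 327.0], [110.0, 311.0], [204.0, 380.0], [225.0, 396.0]]
```

View pics/d2.png

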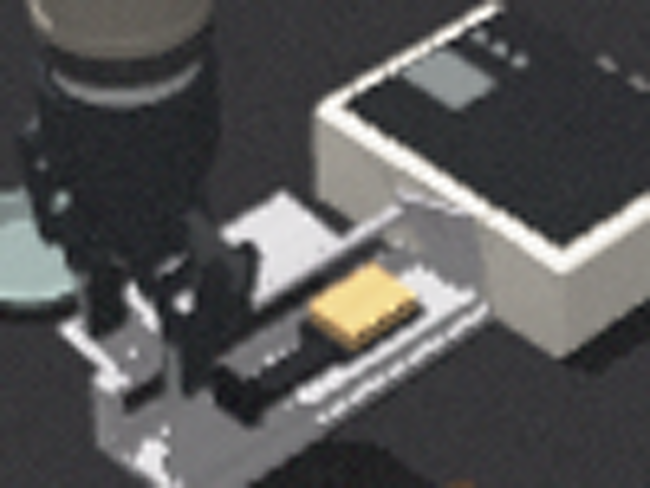

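The side view shows the right fingertip ending near (195,397), which puts the tips about 3 cm above where I assumed. The bar has only just started down. I'll go lower in small steps and watch the force.

```bash
python3 -m inch '[[[0,0,0.2],0,-0.17],[[0,0,0.2],0,-0.17],[[0,0,0],0,-0.17]]'
```

```text
clock: 6.88
tcp_pos: [0.5037, 0.1256, 0.0025]
orientation: [180.0, 0.0, -176.6]
ft_force: [-0.1, 2.9, 3.1]
grip_width: 0.0502
grip_force: 1.7
```

```bash
python3 -m inch '[[[0,0,0.3],0,-0.17],[[0,0,0.3],0,-0.17],[[0,0,0],0,-0.17]]'; python3 -m inch '[[[0,0,0.3],0,-0.17],[[0,0,0],0,-0.17]]'; python3 - <<'E'
from h import *
x=[.6685,.1058,.0622]
def tf(S): return np.array(S,float)/1000@Ro.from_euler('z',x[2]).as_matrix().T+[x[0],x[1],0]
p=shot('wrist')
for th in (.3,.5,.7,.9,1.1):
    a=np.radians(25)-th; print(th,(proj(p,tf([(-180,28+44*np.cos(a),34+44*np.sin(a))]))[0]).round().tolist())
# near-edge corner: bright/dark border along rows near the bar's near end
g=cv2.cvtColor(p['color'],cv2.COLOR_RGB2GRAY)
for r in range(195,245,4): 
    w=np.where(g[r,180:345]>110)[0]+180; print(r,(w.min(),w.max()) if len(w) else None)
E
```

```text
clock: 7.13
tcp_pos: [0.5038, 0.1251, -0.0037]
orientation: [180.0, 0.0, -176.6]
ft_force: [-0.0, 3.0, 3.9]
grip_width: 0.05
grip_force: 2.1
clock: 7.3
tcp_pos: [0.5038, 0.1244, -0.0066]
orientation: [-180.0, 0.0, -176.6]
ft_force: [0.1, 1.1, 4.5]
grip_width: 0.0499
grip_force: 2.2
0.3 [346.0, 237.0]
0.5 [341.0, 229.0]
0.7 [334.0, 222.0]
0.9 [325.0, 217.0]
1.1 [314.0, 212.0]
195 (np.int64(180), np.int64(267))
199 (np.int64(180), np.int64(268))
203 (np.int64(180), np.int64(268))
207 (np.int64(180), np.int64(269))
211 (np.int64(180), np.int64(269))
215 (np.int64(180), np.int64(270))
219 (np.int64(180), np.int64(329))
223 (np.int64(180), np.int64(330))
227 (np.int64(180), np.int64(330))
231 (np.int64(180), np.int64(329))
235 (np.int64(180), np.int64(329))
239 (np.int64(180), np.int64(329))
243 (np.int64(180), np.int64(328))
```

```bash
python3 -m inch '[[[0,0,0.3],0,-0.17],[[0,0,0.3],0,-0.17],[[0,0,0.3],0,-0.17],[[0,0,0],0,-0.17]]'; python3 - <<'E'
from h import *
x=[.6685,.1058,.0622]
def tf(S): return np.array(S,float)/1000@Ro.from_euler('z',x[2]).as_matrix().T+[x[0],x[1],0]
p=shot('wrist')
for th in (.7,.9,1.,1.1,1.2):
    a=np.radians(25)-th; print(th,(proj(p,tf([(-180,28+44*np.cos(a),34+44*np.sin(a))]))[0]).round().tolist())
g=cv2.cvtColor(p['color'],cv2.COLOR_RGB2GRAY)
for r in range(205,235,3): 
    w=np.where(g[r,180:345]>110)[0]+180; print(r,w.max() if len(w) else None)
print(robot.state()['clock'])
p=shot('side'); cv2.imwrite('pics/d3.png',cv2.resize(p['color'][130:205,190:290,::-1],None,fx=6.5,fy=6.5,interpolation=cv2.INTER_CUBIC))
E
```

```text
clock: 7.68
tcp_pos: [0.5037, 0.1245, -0.0155]
orientation: [-180.0, 0.0, -176.6]
ft_force: [0.8, 0.7, 5.4]
grip_width: 0.0496
grip_force: 2.3
0.7 [339.0, 230.0]
0.9 [329.0, 223.0]
1.0 [323.0, 220.0]
1.1 [317.0, 218.0]
1.2 [311.0, 215.0]
205 268
208 269
211 269
214 269
217 270
220 319
223 319
226 319
229 318
232 318
7.7333
```

View pics/d3.png

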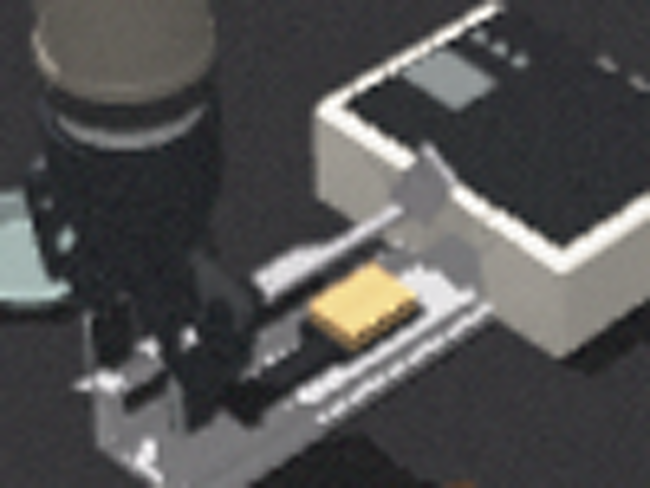

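The flap plate now stands raised above the mouth at (430,180) and the bar is down at about 1.05 rad. The finger is behind the lug. Pushing gently.

```bash
for i in 1; do python3 -m inch '[[[-0.4,0,0],0,-0.17],[[-0.4,0,0],0,-0.17],[[-0.4,0,0],0,-0.17],[[-0.4,0,0],0,-0.17],[[-0.4,0,0],0,-0.17]]'; done; python3 -m inch '[[[-0.4,0,0],0,-0.17],[[-0.4,0,0],0,-0.17],[[-0.4,0,0],0,-0.17],[[0,0,0],0,-0.17]]'; python3 - <<'E'
from h import *
s=robot.state()
for c in ('side','top'):
    p=shot(c)
    for t in('carrier','lug'): print(c,t,[(a,np.round(u).tolist()) for a,u in pins(p,t)][:3])
E
```

```text
clock: 8.2
tcp_pos: [0.522, 0.1266, -0.0159]
orientation: [180.0, -0.2, -176.6]
ft_force: [-5.0, 2.8, 4.6]
grip_width: 0.05
grip_force: 3.0
clock: 8.53
tcp_pos: [0.5353, 0.1273, -0.0157]
orientation: [180.0, -0.1, -176.6]
ft_force: [-3.9, 2.9, 2.7]
grip_width: 0.0497
grip_force: 2.3
side carrier [(0.81, [287.0, 227.0]), (0.74, [187.0, 224.0]), (0.73, [250.0, 175.0])]
side lug [(0.82, [170.0, 207.0]), (0.55, [315.0, 230.0]), (0.49, [229.0, 188.0])]
top carrier [(0.68, [292.0, 192.0]), (0.51, [231.0, 178.0]), (0.46, [240.0, 254.0])]
top lug [(0.52, [311.0, 175.0]), (0.49, [231.0, 200.0])]
```

```bash
python3 -m inch '[[[-0.4,0,0],0,-0.17],[[-0.4,0,0],0,-0.17],[[-0.4,0,0],0,-0.17],[[-0.4,0,0],0,-0.17],[[-0.4,0,0],0,-0.17]]'; python3 -m inch '[[[-0.4,0,0],0,-0.17],[[-0.4,0,0],0,-0.17],[[-0.4,0,0],0,-0.17],[[-0.4,0,0],0,-0.17],[[-0.4,0,0],0,-0.17]]'; python3 -m inch '[[[-0.4,0,0],0,-0.17],[[-0.4,0,0],0,-0.17],[[-0.3,0,0],0,-0.17],[[0,0,0],0,-0.17]]'
```

```text
clock: 9.25
tcp_pos: [0.554, 0.1278, -0.0156]
orientation: [-180.0, -0.2, -176.6]
ft_force: [-4.4, 2.1, 5.4]
grip_width: 0.0498
grip_force: 3.1
clock: 9.67
tcp_pos: [0.574, 0.129, -0.0156]
orientation: [-180.0, -0.2, -176.6]
ft_force: [-5.4, 2.3, 4.4]
grip_width: 0.0498
grip_force: 3.1
clock: 10.0
tcp_pos: [0.5863, 0.1298, -0.0155]
orientation: [-180.0, -0.0, -176.6]
ft_force: [-3.6, 2.0, 3.3]
grip_width: 0.0499
grip_force: 2.4
```

```bash
python3 -m inch '[[[-0.3,0,0],0,-0.17],[[-0.3,0,0],0,-0.17],[[-0.3,0,0],0,-0.17],[[-0.1,0,0],0,-0.17]]'; python3 -m inch '[[[-0.15,0,0],0,-0.17],[[-0.15,0,0],0,-0.17],[[0,0,0],0,-0.17]]'
```

```text
clock: 10.33
tcp_pos: [0.5959, 0.1304, -0.0155]
orientation: [-180.0, -0.0, -176.6]
ft_force: [-4.6, 2.6, 3.5]
grip_width: 0.0498
grip_force: 2.7
clock: 10.58
tcp_pos: [0.599, 0.1306, -0.0155]
orientation: [180.0, -0.0, -176.6]
ft_force: [-4.0, 2.1, 2.5]
grip_width: 0.0499
grip_force: 2.7
```

```bash
python3 -m inch '[[[-0.15,0,0],0,-0.17],[[0,0,0],0,-0.17]]'; python3 -m inch '[[[-0.15,0,0],0,-0.17],[[0,0,0],0,-0.17]]'; python3 -m inch '[[[-0.15,0,0],0,-0.17],[[0,0,0],0,-0.17]]'
```

```text
clock: 10.75
tcp_pos: [0.6004, 0.1307, -0.0154]
orientation: [180.0, -0.0, -176.6]
ft_force: [-3.9, 1.4, 2.7]
grip_width: 0.0501
grip_force: 2.5
clock: 10.92
tcp_pos: [0.6021, 0.1309, -0.0154]
orientation: [180.0, -0.0, -176.6]
ft_force: [-3.9, 3.3, 3.8]
grip_width: 0.0498
grip_force: 2.6
clock: 11.08
tcp_pos: [0.603, 0.1309, -0.0155]
orientation: [180.0, -0.1, -176.6]
ft_force: [-4.9, 3.1, 4.2]
grip_width: 0.0501
grip_force: 3.7
```

```bash
python3 -m inch '[[[-0.15,0,0],0,-0.17],[[0,0,0],0,-0.17]]'; python3 -m inch '[[[-0.15,0,0],0,-0.17],[[0,0,0],0,-0.17]]'
```

```text
clock: 11.25
tcp_pos: [0.6029, 0.1308, -0.0156]
orientation: [-180.0, -0.3, -176.6]
ft_force: [-7.9, 2.7, 8.0]
grip_width: 0.0501
grip_force: 4.9
clock: 11.42
tcp_pos: [0.6029, 0.1306, -0.0158]
orientation: [-180.0, -0.5, -176.7]
ft_force: [-10.1, 2.1, 8.9]
grip_width: 0.0501
grip_force: 6.5
```

TCP has stopped at scanner x ≈ -64, the expected home position, and the push force is rising: the carrier is against the stop. Backing off, then letting the bar up slowly.

```bash
python3 -m inch '[[[0.3,0,0],0,-0.17],[[0.4,0,0],0,-0.17],[[0.4,0,0],0,-0.17],[[0.3,0,0],0,-0.17],[[0,0,0],0,-0.17]]'; python3 -m inch '[[[0,0,-0.7],0,-0.17],[[0,0,-0.7],0,-0.17],[[0,0,-0.7],0,-0.17],[[0,0,-0.7],0,-0.17],[[0,0,-0.7],0,-0.17]]'; python3 -m inch '[[[0,0,-0.7],0,-0.17],[[0,0,-0.7],0,-0.17],[[0,0,-1],0,-0.17],[[0,0,-1.5],0,-0.17],[[0,0,-2],0,-0.17]]'; python3 -m inch '[[[0.5,0,-2],0,-0.17],[[1.5,0,-2.5],0,-0.17],[[2,0,-2.5],0,-0.17],[[2,0,-2.5],0,-0.17],[[2,0,-2],0,-0.17]]';python3 -m inch '[[[1,0,-2],0,-0.17],[[0,0,-2],0,-0.17],[[0,0,-1],0,-0.17],[[0,0,0],0,-0.17],[[0,0,0],0,-0.17]]'
cat > chk.py <<'E'
from h import *
x=[.6685,.1058,.0622]
def tf(S): return np.array(S,float)/1000@Ro.from_euler('z',x[2]).as_matrix().T+[x[0],x[1],0]
for c in('wrist','top','side'):
    p=shot(c,'f_%s.png'%c)
    for t,X in (('lug',(-54,0,19)),('bar',(-110,68,53)),('carrier',(31,0,8)),('dish',None),('block_flat',None)):
        print(c,t,[(a,np.round(u,1).tolist()) for a,u in pins(p,t)][:4],'exp',proj(p,tf([X]))[0].round(1) if X else '')
    if c=='wrist':
        for r in robot.masks_of(p,'flap')[:1]: print(r['confidence'],(np.array(r['extent'])*[512,384,512,384]).round(), proj(p,tf([(-180,68,53),(-40,68,53)])).round())
        g=cv2.cvtColor(p['color'],cv2.COLOR_RGB2GRAY)
        for xx in range(-160,10,6):   # profile along track centre at z 20
            u=np.round(proj(p,tf([(xx,0,20)]))[0]).astype(int); print(xx,g[u[1],u[0]] if 0<=u[1]<384 else None,end='; ')
        print()
s=robot.state();print(s['clock'],s['tcp_pos'],s['ft_force'])
E
python3 chk.py
```

```text
clock: 11.83
tcp_pos: [0.5946, 0.1303, -0.0144]
orientation: [180.0, 0.2, -176.6]
ft_force: [3.0, 3.6, 3.5]
grip_width: 0.0495
grip_force: 2.3
clock: 12.25
tcp_pos: [0.5918, 0.1279, 0.0198]
orientation: [-179.9, -0.1, -176.7]
ft_force: [0.3, 0.4, 0.2]
grip_width: 0.05
grip_force: 0.0
clock: 12.67
tcp_pos: [0.5913, 0.1299, 0.0784]
orientation: [-180.0, -0.2, -176.6]
ft_force: [0.1, 0.9, -0.7]
grip_width: 0.0498
grip_force: 0.0
clock: 13.08
tcp_pos: [0.5124, 0.1252, 0.1958]
orientation: [180.0, 0.1, -176.6]
ft_force: [0.8, 0.2, 0.8]
grip_width: 0.0493
grip_force: 0.0
clock: 13.5
tcp_pos: [0.503, 0.1249, 0.2436]
orientation: [180.0, 0.0, -176.6]
ft_force: [-0.0, -0.3, -1.0]
grip_width: 0.0501
grip_force: 0.0
wrist lug [(0.94, [239.1, 228.3]), (0.81, [288.7, 61.7]), (0.74, [57.9, 223.8])] exp [237.1 230.3]
wrist bar [(0.66, [285.5, 203.7])] exp [284.6 203.8]
wrist carrier [(0.83, [225.2, 49.0]), (0.55, [102.5, 197.3])] exp [238.6 273.5]
wrist dish [(0.77, [335.3, 173.8])] exp 
wrist block_flat [(0.88, [162.9, 177.6])] exp 
0.72 [221. 149.  66. 123.] [[286. 153.]
 [283. 249.]]
-160 247; -
[... 282 characters left out ...]
0.42, [230.2, 184.7]), (0.3, [270.7, 160.7])] exp [230.6 181.6]
top bar [] exp [211.8 197.4]
top carrier [(0.57, [228.8, 161.6]), (0.55, [239.0, 255.4]), (0.49, [293.4, 192.0])] exp [228.9 159.2]
top dish [(0.58, [186.7, 207.9])] exp 
top block_flat [(0.41, [265.6, 198.1])] exp 
side lug [(0.79, [315.5, 227.4]), (0.59, [168.9, 206.2]), (0.52, [245.1, 177.9])] exp [246.6 178. ]
side bar [(0.95, [220.5, 164.5])] exp [217.6 167.5]
side carrier [(0.95, [289.2, 227.5]), (0.67, [181.8, 225.9]), (0.65, [262.8, 166.0])] exp [265.8 168. ]
side dish [(0.57, [197.6, 171.2])] exp 
side block_flat [(0.75, [256.2, 216.9])] exp 
14.45 [0.50286008 0.12494291 0.24365011] [-0.03097956 -0.26726519  0.29119133]
```

```bash
python3 - <<'E'
from h import *
x=[.6685,.1058,.0622]
def tf(S): return np.array(S,float)/1000@Ro.from_euler('z',x[2]).as_matrix().T+[x[0],x[1],0]
def prof(p,g,y,z,xs): return [(xx,int(cv2.getRectSubPix(g,(1,1),tuple(map(float,proj(p,tf([(xx,y,z)]))[0])))[0,0])) for xx in xs]
import pickle
p=shot('wrist');o=pickle.load(open('w3.pkl','rb'))
for y in(-11,0,11):
  for q,b in((p,-54),(o,-144.4)):
    print(y,prof(q,cv2.cvtColor(q['color'],cv2.COLOR_RGB2GRAY),y,8,np.arange(b-8,b+9,1.5)))
E
```

```text
-11 [(np.float64(-62.0), 247), (np.float64(-60.5), 247), (np.float64(-59.0), 247), (np.float64(-57.5), 248), (np.float64(-56.0), 250), (np.float64(-54.5), 241), (np.float64(-53.0), 138), (np.float64(-51.5), 58), (np.float64(-50.0), 41), (np.float64(-48.5), 39), (np.float64(-47.0), 40), (np.float64(-45.5), 45)]
-11 [(np.float64(-152.4), 151), (np.float64(-150.9), 149), (np.float64(-149.4), 150), (np.float64(-147.9), 152), (np.float64(-146.4), 148), (np.float64(-144.9), 148), (np.float64(-143.4), 150), (np.float64(-141.9), 137), (np.float64(-140.4), 61), (np.float64(-138.9), 34), (np.float64(-137.4), 32), (np.float64(-135.9), 34)]
0 [(np.float64(-62.0), 247), (np.float64(-60.5), 247), (np.float64(-59.0), 247), (np.float64(-57.5), 248), (np.float64(-56.0), 251), (np.float64(-54.5), 241), (np.float64(-53.0), 122), (np.float64(-51.5), 47), (np.float64(-50.0), 37), (np.float64(-48.5), 38), (np.float64(-47.0), 37), (np.float64(-45.5), 40)]
0 [(np.float64(-152.4), 151), (np.float64(-150.9), 149), (np.float64(-149.4), 149), (np.float64(-147.9), 150), (np.float64(-146.4), 150), (np.float64(-144.9), 150), (np.float64(-143.4), 148), (np.float64(-141.9), 137), (np.float64(-140.4), 48), (np.float64(-138.9), 30), (np.float64(-137.4), 33), (np.float64(-135.9), 35)]
11 [(np.float64(-62.0), 247), (np.float64(-60.5), 247), (np.float64(-59.0), 247), (np.float64(-57.5), 248), (np.float64(-56.0), 249), (np.float64(-54.5), 243), (np.float64(-53.0), 172), (np.float64(-51.5), 133), (np.float64(-50.0), 129), (np.float64(-48.5), 130), (np.float64(-47.0), 131), (np.float64(-45.5), 139)]
11 [(np.float64(-152.4), 151), (np.float64(-150.9), 150), (np.float64(-149.4), 151), (np.float64(-147.9), 148), (np.float64(-146.4), 150), (np.float64(-144.9), 149), (np.float64(-143.4), 151), (np.float64(-141.9), 134), (np.float64(-140.4), 51), (np.float64(-138.9), 29), (np.float64(-137.4), 32), (np.float64(-135.9), 29)]
```

The lug's back face is at about -53 mm (home is -54), and the bar and flap are back in the closed position with the arm clear. Handing in.

```bash
python3 -c "
from rig import robot
print(robot.close_job())"
```

```text
the job is handed in; nothing more can be done
None
```

The carrier is home against the stop and the bar is back up. Its measured position means the flap is closed behind the specimen. The arm was clear of everything, and I handed the job in at about 14.5 s.

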